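# Lay out a washed bearing for inspection

## Robot

A 6-joint arm with a two-finger parallel gripper is mounted at the origin on the work surface. World frame = base frame: x ahead of the robot, y to its left, z up, the work surface at z = 0. Lengths are in m, angles in degrees, forces in N, time in s.
With the tool pointing down it reaches from about 0.375 to 0.825 m from the base axis. Payload 5.5 kg.
Tool frame: the origin (TCP) lies on the centre line of the jaws, within the pads' length; the fingertips stand 19 mm ahead of it and the grasp point (between the pads) is the TCP; z points along the fingers, y is the direction in which the jaws open and shut (so a half turn about z gives the same grasp; the last joint's range is limited). The gripper opens to 85 mm and grips with 20 to 120 N. Pads are 22 mm wide; open, the fingers measure 114 mm over their backs; the gripper's body (76 mm by 85 mm) begins 54 mm behind the grasp point. The pads swing forward as they close: fully open they stand 13 mm farther back than shut.
Start: joints at [-74.083, 17.962, -2.699, 69.339, 0, 90], TCP at [0.165, -0.577, 0.25] pointing down, gripper open.
Joint ranges: [-152.73, 152.73], [-39.44, 99.34], [-58.76, 71.6], [-118.89, 123.64], [-81.53, 83.1], [-180, 180]. Speed limits (degrees/s): [136.94, 136.94, 172.46, 180, 180, 180].

## Interface

Orientations are given as a 3x3 rotation matrix whose columns are the frame's x, y, z axes.
In Python, from workcell import arm gives the robot as it stands.
- The arm moves only by the tool carry_out, never from a script. Its argument "increments" is one flat list of numbers, 4 for each row, row after row: the shift along the world's x, y, z in cm, then the turn about the world's z in degrees. In form: [dx, dy, dz, spin, dx, dy, dz, spin, ...]. A call has 1 to 12 rows; each row shifts and turns the commanded pose from where the row before left it; what a row does not reach is not made up. A row lasts 1/8 s, in which the tool goes at most 62.5 mm and 10.7 degrees, less where a joint would pass 70% of its speed; a pose out of reach is approached as far as the arm can. A call with a gripper value outside its range is refused whole. "claw" is the closure, from 0 (fully open) to 1 (shut), set as the call begins (left out, the last holds). The fingers move at their own pace and stop on an object; "grip_force" is the grip in N (left out, the last holds). Time passes only in rows, so rows that do not move let the fingers close. It gives the time, the measured TCP pose, the force and the opening at its end, in the units of the state.
- arm.state(): the state, without advancing time (a new reading comes with each control period).
- arm.camera(name): name is "side" or "top"; returns the picture (400x640x3 uint8, red, green, blue); there is no depth.
- arm.calibration(name): a dict with "vertical_fov" (degrees; the focal length in pixels is half the picture's height over the tangent of half this angle, whatever the lens; pixels are square), "cx", "cy" (the principal point, pixels), "extrinsics" (4x4, takes a point from camera to world coordinates). Camera axes: x right, y down, z forward; pixel columns grow to the right and rows downward; lengths in m; the calibration is good to about 2 mm. A picture is of the moment at which its call begins. calibration takes no time and is no camera call.
- arm.hand_in(): hands the job in, once; it reports no verdict.
The state is a dict: "clock": time; "joint_positions": joint angles; "qd": joint speeds; "joint_torque": joint torques, N m; "ee_pos": TCP position; "tool_rot": TCP orientation; "force": force on the tool from outside, world axes, zero at the start; "ft_torque": the same for the moment, N m; "opening": finger opening in m.
Only numpy, scipy, OpenCV 4.12 (cv2) and the standard library are available. Lean on these libraries where they do the work, as an engineer would, in place of code of your own. Each camera call takes 0.05 s, during which the arm holds its last target. There are 200 camera calls.

## Task

Lay out the washed bearing parts for the microscope. First swing the lid of the drying fixture over past vertical so that it stays open by itself, and lay every ring that is in it flat on the white inspection plate, side by side and wholly on it. Once the rings are all laid out, and with the catch dish standing under the spout of the rinse basket, tip the basket slowly by its handle until all the balls have rolled out into the dish, and let the basket back down level; leave the dish there, the lid open and the beaker and slide box at the sides where they are.

Things in the scene. Friction and masses are not known exactly. Their poses are not given: they have to be found in the camera images.
- lid (a joint): Hinge of the fixture's lid, rad: 0 shut, stop at 2.0 (leaning back past vertical). The lid (clear shell, aluminium rim, 0.2 kg, lightly damped) falls shut if let go before vertical, and falls back on its stop and stays there if let go beyond about 1.7.
- fixture: Clamshell drying fixture: flat aluminium base 130 (x) x 240 (y) x 25 mm high, rubber top with a 12 mm lip along each y end, fixed. Origin: centre of its underside; x towards the hinge side, z up. The rings lie on top in one row along y, at x = -10 mm, at some of four places, y = -87, -29, 29, 87 mm. The shut lid covers them to 52 mm above the bench.
- lid_hinge (a point): Middle of the lid's hinge line, 65 mm in +x from the fixture's middle, 27 mm above the bench; does not move. Its x axis points away from the robot's side of the fixture, y along the hinge, z up.
- lid_handle (a point): Middle of the lid's handle: round steel bar 10 mm thick, 90 mm long, parallel to the hinge, on a leg at each end, about 45 mm clear in front of the lid's front wall. Lid shut: 180 mm in -x from the hinge line and 14 mm above it (41 mm above the bench); it turns with the lid.
- plate: White inspection plate, 170 x 170 x 8 mm, fixed flat on the bench. Origin: centre of its underside; x and y along its edges, z up.
- basket (a joint): Pivot of the rinse basket, rad: 0 level (rests there by its weight), grows as the handle is lifted and the basket tips to its spout, stop at 1.2. 0.3 kg, damped (0.2 N m s/rad): let go, it sinks back by itself in a few seconds. The balls gather at the front at small tilts and roll out one after another between about 0.5 and 1.15.
- stand: Fixed steel stand of the basket. Origin on the bench; x from the spout to the basket's rear. Its two legs, 75 mm tall, stand 62 mm either side of the middle at the pivot. The wire basket (68 mm wide) narrows in front to a notched spout 48 mm wide with a ramp rising 30 degrees to the lip.
- basket_hinge (a point): Middle of the basket's pivot line, which is also the lip of its spout, 65 mm above the bench; does not move. x axis to the basket's rear (handle), y along the pivot, z up. Level, the basket reaches 105 mm in +x, its floor 17 mm below and its rim 24 mm above the pivot.
- basket_handle (a point): Middle of the basket's handle: round steel bar 10 mm thick, 84 mm long, parallel to the pivot, on a leg at each end, 40 mm clear behind the rear wall. Basket level: 152 mm in +x from the pivot line and 20 mm above it (85 mm above the bench); it turns with the basket.
- dish_spot (a point): Point on the bench where the middle of the catch dish belongs when under the spout: 40 mm in front of the spout's lip, which then overhangs the dish's end by 15 mm, 18 mm or more above its rim: set the dish down a little in front and slide it in. Its x axis is the direction of the dish's long side.
- dish_mid (a point): Catch dish: loose white open rectangular dish 110 (x) x 64 (y) x 35 mm high, wall and floor 3 mm, 0.12 kg. Point: its centre, half-way up. Starts empty on the bench beyond the inspection plate.
- ring1_mid (a point): Steel bearing ring, outer diameter 36, bore 22, height 14 mm, about 60 g, lying flat. Point: its centre, half-way up; z along its axis. May be absent.
- ring2_mid (a point): Steel bearing ring, outer diameter 36, bore 22, height 14 mm, about 60 g, lying flat. Point: its centre, half-way up; z along its axis. May be absent.
- ring3_mid (a point): Steel bearing ring, outer diameter 36, bore 22, height 14 mm, about 60 g, lying flat. Point: its centre, half-way up; z along its axis. May be absent.
- ring4_mid (a point): Steel bearing ring, outer diameter 36, bore 22, height 14 mm, about 60 g, lying flat. Point: its centre, half-way up; z along its axis. May be absent.
- ball1_center (a point): Steel bearing ball, diameter 15 mm, in the rinse basket. Point: its centre. May be absent.
- ball2_center (a point): Steel bearing ball, diameter 15 mm, in the rinse basket. Point: its centre. May be absent.
- ball3_center (a point): Steel bearing ball, diameter 15 mm, in the rinse basket. Point: its centre. May be absent.
- ball4_center (a point): Steel bearing ball, diameter 15 mm, in the rinse basket. Point: its centre. May be absent.
- ball5_center (a point): Steel bearing ball, diameter 15 mm, in the rinse basket. Point: its centre. May be absent.
- cup: Bystander: glass beaker, diameter 70, height 60 mm. Origin: centre of its underside.
- slidebox: Bystander: grey slide box 85 x 35 x 30 mm. Origin: centre of its underside.
Not all that is in view belongs to the job. Of the things like the plate, leave any that is orange; of the rest the smaller one is meant.

How it is judged (in metres and radians):
On the way, in this order (a step that is already met when the one before it is completed fails the run):
1. the fixture's lid is swung past vertical (beyond 1.75 rad) (value of joint lid above 1.75 rad), for 0.2 s.
2. every ring lies flat on the inspection plate (x of ring1_mid in the frame of plate between -0.07 and 0.07 m and y of ring1_mid in the frame of plate between -0.07 and 0.07 m and z of ring1_mid in the frame of plate between 0.01 and 0.02 m and angle between the z axis of each of ring1_mid, ring2_mid, ring3_mid, ring4_mid and the z axis of plate, either way round below 0.15 rad and x of ring2_mid in the frame of plate between -0.07 and 0.07 m and y of ring2_mid in the frame of plate between -0.07 and 0.07 m and z of ring2_mid in the frame of plate between 0.01 and 0.02 m and x of ring3_mid in the frame of plate between -0.07 and 0.07 m and y of ring3_mid in the frame of plate between -0.07 and 0.07 m and z of ring3_mid in the frame of plate between 0.01 and 0.02 m and x of ring4_mid in the frame of plate between -0.07 and 0.07 m and y of ring4_mid in the frame of plate between -0.07 and 0.07 m and z of ring4_mid in the frame of plate between 0.01 and 0.02 m), for 0.2 s.
3. the basket is tipped (beyond 0.5 rad) with the catch dish standing under its spout (within 30 mm of its spot) (value of joint basket above 0.5 rad and horizontal distance between dish_mid and dish_spot below 0.03 m and height (world z) of dish_mid below 0.03 m), for 0.2 s.
At the end, for the whole second after the job is handed in: Lid beyond 1.75 rad; each ring flat (0.15 rad) on the plate itself, centre within 70 mm of its middle along both edges; each ball in the upright catch dish, which stands on the bench within 40 mm of its spot; basket within 0.06 rad of level (all of step 2 and value of joint lid above 1.75 rad and value of joint basket below 0.06 rad and angle between dish_mid's own z axis and vertical below 0.1 rad and height (world z) of dish_mid below 0.03 m and horizontal distance between dish_mid and dish_spot below 0.04 m and x of ball1_center in the frame of dish_mid between -0.055 and 0.055 m and y of ball1_center in the frame of dish_mid between -0.032 and 0.032 m and z of ball1_center in the frame of dish_mid between -0.0175 and 0.02 m and x of ball2_center in the frame of dish_mid between -0.055 and 0.055 m and y of ball2_center in the frame of dish_mid between -0.032 and 0.032 m and z of ball2_center in the frame of dish_mid between -0.0175 and 0.02 m and x of ball3_center in the frame of dish_mid between -0.055 and 0.055 m and y of ball3_center in the frame of dish_mid between -0.032 and 0.032 m and z of ball3_center in the frame of dish_mid between -0.0175 and 0.02 m and x of ball4_center in the frame of dish_mid between -0.055 and 0.055 m and y of ball4_center in the frame of dish_mid between -0.032 and 0.032 m and z of ball4_center in the frame of dish_mid between -0.0175 and 0.02 m and x of ball5_center in the frame of dish_mid between -0.055 and 0.055 m and y of ball5_center in the frame of dish_mid between -0.032 and 0.032 m and z of ball5_center in the frame of dish_mid between -0.0175 and 0.02 m); the robot touches nothing.
It fails at once if the beaker is shifted more than 30 mm or knocked over (distance of cup from where it was at the start of the episode above 0.03 m or angle between cup's own z axis and vertical above 0.5 rad).
It fails at once if the slide box is shifted more than 30 mm or knocked over (distance of slidebox from where it was at the start of the episode above 0.03 m or angle between slidebox's own z axis and vertical above 0.5 rad).
Of ring1, ring2, ring3, ring4 only 2 to 4 are there at a start; the rules pass over those that are not, and their reading is None.
Of ball1, ball2, ball3, ball4, ball5 only 3 to 5 are there at a start; the rules pass over those that are not, and their reading is None.
At some moment in a run one of ring1, ring2, ring3, ring4 may be knocked a few centimetres aside while the robot is not near it.
Once in a run the grip may slacken for a moment while it holds something.
It also fails if it takes over 210 s, if anything falls off the work surface, if the arm or the gripper's body presses on something with over 40 N, if the wrist force passes 120 N, or if a joint passes its speed limit or range.

## Working session

There is one attempt and no reset: what is moved stays moved. The work goes in short steps, Python scripts to look and compute and a tool call to move; the robot and the scene stay as the last step left them, time stands still between calls to the robot, and variables do not carry over. Pictures are saved under pics/ and viewed, about 12 in all and at most 16, crops included, and the job is handed in when it is done.

Besides the shell and the picture viewer there is one more tool, called after ">>>" as name(argument=value, ...) on one line, values as JSON. carry_out: Moves the arm, as the interface text tells. Its arguments: {"type":"object","properties":{"increments":{"type":"array","items":{"type":"number"}},"claw":{"type":"number"},"grip_force":{"type":"number"}},"required":["increments"]}

```bash
mkdir -p pics
cat > h.py <<'E'
import numpy as np, cv2
from workcell import arm
def cal(n):
    c=arm.calibration(n); f=200/np.tan(np.radians(c["vertical_fov"])/2); return f,c["cx"],c["cy"],np.array(c["extrinsics"])
def snap(n,name,crop=None,scale=1):
    im=arm.camera(n)[:,:,::-1].copy()
    cv2.imwrite(f"pics/{name}_full.png",im)
    if crop: u0,v0,u1,v1=crop; im=im[v0:v1,u0:u1]
    if scale!=1: im=cv2.resize(im,None,fx=scale,fy=scale,interpolation=cv2.INTER_CUBIC)
    cv2.imwrite(f"pics/{name}.png",im)
def w(n,u,v,z):
    f,cx,cy,E=cal(n); d=E[:3,:3]@np.array([(u-cx)/f,(v-cy)/f,1]); o=E[:3,3]; return o+d*(z-o[2])/d[2]
def p(n,P):
    f,cx,cy,E=cal(n); q=E[:3,:3].T@(np.array(P)-E[:3,3]); return np.round([cx+f*q[0]/q[2],cy+f*q[1]/q[2]],1)
E
python3 - <<'E'
from h import *
snap("top","t0"); snap("side","s0")
for n in("top","side"): print(n,arm.calibration(n))
print(arm.state())
E
```

```text
top {'vertical_fov': 44.553037295065685, 'cx': 311.065182887513, 'cy': 205.98938978351836, 'extrinsics': array([[ 0.01028548, -0.98384199,  0.17874322,  0.26138313],
       [-0.99989192, -0.01199726, -0.0084984 ,  0.01937021],
       [ 0.01050551, -0.17863649, -0.98385905,  1.4749852 ],
       [ 0.        ,  0.        ,  0.        ,  1.        ]])}
side {'vertical_fov': 48.58897831021254, 'cx': 323.1906706760168, 'cy': 203.81877371067839, 'extrinsics': array([[-0.99443252, -0.07896612,  0.06977334,  0.37605166],
       [-0.10373961,  0.61742407, -0.77975997,  1.18437675],
       [ 0.01849488, -0.78265693, -0.62217849,  1.00839782],
       [ 0.        ,  0.        ,  0.        ,  1.        ]])}
{'clock': 0.1, 'joint_positions': array([-7.40820803e+01,  1.79987815e+01, -2.75000555e+00,  6.93386929e+01,
       -1.77342061e-03,  8.99999394e+01]), 'qd': array([ 0.01329619,  0.03160135,  0.19008587,  0.0481365 ,  0.00948112,
       -0.03083702]), 'joint_torque': array([-1.60249738e-04, -5.40765238e+01,  3.40541697e+01,  1.11282564e-02,
        1.78242470e-05,  6.69323796e-06]), 'ee_pos': array([ 0.16441087, -0.57651968,  0.24952343]), 'tool_rot': array([[ 9.61655276e-01,  2.74260695e-01, -4.48508817e-04],
       [ 2.74261060e-01, -9.61654169e-01,  1.45977898e-03],
       [-3.09503780e-05, -1.52681266e-03, -9.99998834e-01]]), 'force': array([0.13901444, 0.4428815 , 0.29492178]), 'ft_torque': array([-0.02212442,  0.02516579,  0.05392029]), 'opening': 0.08532126821368381}
```

View pics/t0.png

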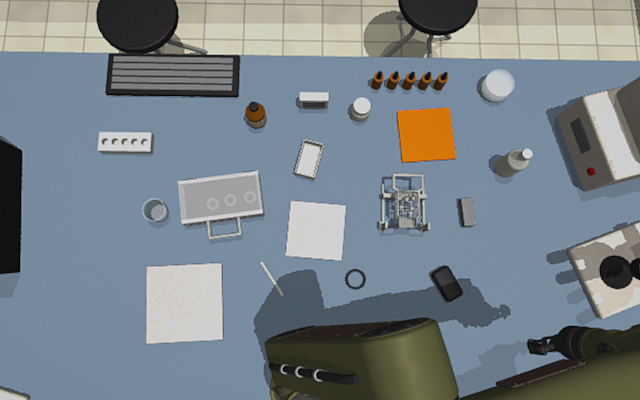

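View pics/s0.png

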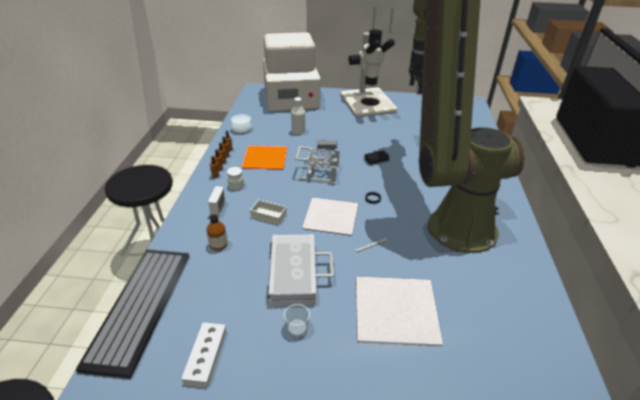

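Top view: the lidded fixture is at (221,198), with its handle at (225,230) and three rings at about (212,204), (230,200) and (250,197). Candidates for the plate are orange (426,135), large white (185,303) and smaller white (316,231), so I choose (316,231). Candidates for the dish are the open tray (309,158) and the small box (313,100), so I choose (309,158). The basket is at (404,205) with its handle up at (407,178), the beaker at (155,210) and the slide box at (467,212).

Run:
```python
import cv2
im=cv2.imread("pics/t0_full.png")
a=cv2.resize(im[130:280,135:335],None,fx=4,fy=4,interpolation=cv2.INTER_CUBIC)
b=cv2.resize(im[150:250,350:490],None,fx=5,fy=5,interpolation=cv2.INTER_CUBIC)
cv2.imwrite("pics/c1.png",a);cv2.imwrite("pics/c2.png",b)
```

```text
(no output)
```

View pics/c1.png

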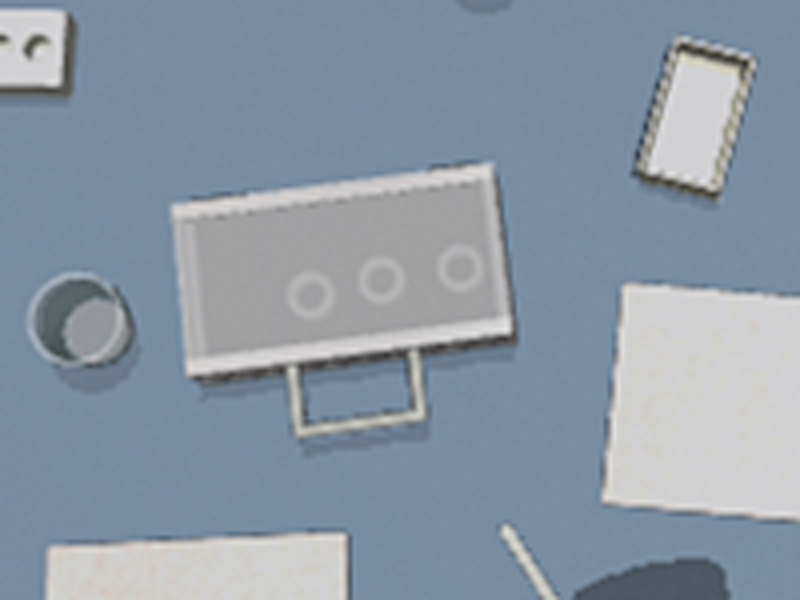

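View pics/c2.png

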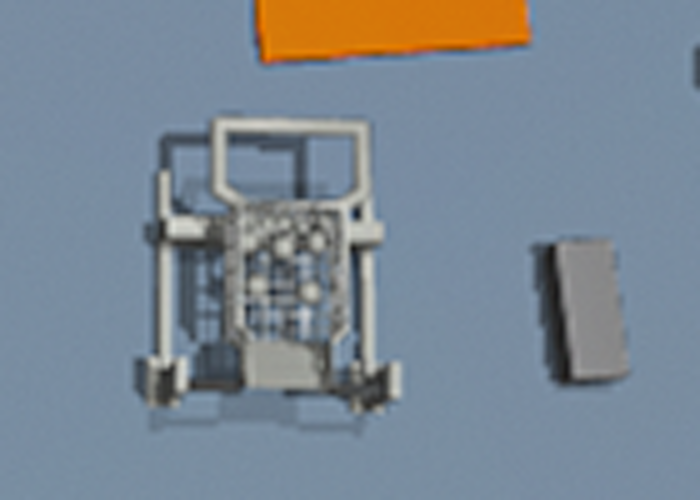

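Run:
```python
from h import *
np.set_printoptions(precision=4,suppress=True)
c1=lambda x,y,z:w("top",135+(x-1.5)/4,130+(y-1.5)/4,z)
c2=lambda x,y,z:w("top",350+(x-2)/5,150+(y-2)/5,z)
print("handle",c1(297,430,.041),c1(422,412,.041))
for q in [(310,295),(381,280),(460,267)]: print("ring",c1(*q,.035))
print("lid far",c1(172,206,.052),c1(493,164,.052))
print("dish rim",[c1(*q,.035) for q in[(678,38),(755,62),(717,195),(636,178)]])
print("bh",c2(217,124,.085),c2(367,128,.085),"lip",c2(243,387,.065),c2(325,387,.065))
print("slidebox",c2(590,308,.03))
im=cv2.imread("pics/t0_full.png"); m=(im.min(2)>185).astype(np.uint8)
m=cv2.morphologyEx(m,cv2.MORPH_OPEN,np.ones((3,3)))
n,l,s,c=cv2.connectedComponentsWithStats(m)
for i in range(1,n):
    if s[i,4]>300 and 100<c[i,0]<500 and 90<c[i,1]<350:
        r=cv2.minAreaRect(np.argwhere(l==i)[:,::-1].astype(np.float32)); b=cv2.boxPoints(r)
        print(c[i],[w("top",*q,.008) for q in b],w("top",*r[0],.008))
```

```text
handle [0.4251 0.3069 0.041 ] [0.4395 0.2155 0.041 ]
ring [0.5273 0.3033 0.035 ]
ring [0.5394 0.2507 0.035 ]
ring [0.5501 0.1918 0.035 ]
lid far [0.5904 0.4057 0.052 ] [0.6257 0.1677 0.052 ]
dish rim [array([0.7316, 0.0304, 0.035 ]), array([ 0.7132, -0.0289,  0.035 ]), array([ 0.6081, -0.0007,  0.035 ]), array([0.6206, 0.0608, 0.035 ])]
bh [ 0.611 -0.232  0.085] [ 0.6097 -0.3202  0.085 ] lip [ 0.4583 -0.2477  0.065 ] [ 0.4589 -0.2957  0.065 ]
slidebox [ 0.5137 -0.4649  0.03  ]
[124.3813 141.3971] [array([0.6977, 0.6704, 0.008 ]), array([0.7559, 0.6741, 0.008 ]), array([0.7538, 0.5124, 0.008 ]), array([0.6956, 0.5098, 0.008 ])] [0.7256 0.5917 0.008 ]
[308.0434 160.0911] [array([0.6346, 0.0528, 0.008 ]), array([0.7264, 0.0306, 0.008 ]), array([ 0.7135, -0.0186,  0.008 ]), array([0.6219, 0.0042, 0.008 ])] [0.6739 0.0173 0.008 ]
[315.5757 230.2406] [array([0.3784, 0.081 , 0.008 ]), array([0.5436, 0.0699, 0.008 ]), array([ 0.5308, -0.098 ,  0.008 ]), array([ 0.3659, -0.0835,  0.008 ])] [ 0.4539 -0.0076  0.008 ]
[183.7768 302.9666] [array([0.3406, 0.5003, 0.008 ]), array([0.3501, 0.2767, 0.008 ]), array([0.1295, 0.2602, 0.008 ]), array([0.1209, 0.4778, 0.008 ])] [0.2338 0.3787 0.008 ]
```

>>> carry_out(increments=[4.75,4.1,0,7,4.75,4.1,0,7,4.75,4.1,0,7,4.75,4.1,0,7,4.75,4.1,0,7,4.75,4.1,0,7,0.3,5,0,7,0.3,5,0,7,0.3,5,0,7,0.3,5,0,7,0.3,5,0,7,0.3,5,0,5.7], claw=0.3, grip_force=40)

```text
clock: 1.6
ee_pos: [0.4661, -0.0304, 0.2501]
tool_rot: [[-0.153, 0.988, -0.0], [0.988, 0.153, 0.0], [0.0, -0.0, -1.0]]
force: [0.6, -0.4, -0.5]
opening: 0.0597
```

>>> carry_out(increments=[-0.5,4.8,0,0,-0.5,4.8,0,0,-0.5,4.8,0,0,-0.5,4.8,0,0,-0.5,4.8,0,0,-0.5,4.8,-3,0,0,0,-4,0,0,0,-4,0,0,0,0,0])

```text
clock: 2.72
ee_pos: [0.4337, 0.2547, 0.1374]
tool_rot: [[-0.15, 0.989, -0.006], [0.989, 0.15, -0.003], [-0.003, -0.006, -1.0]]
force: [-0.3, 0.2, 0.3]
opening: 0.0596
```

>>> carry_out(increments=[-0.1,0.6,-2,0,0,0,-3,0,0,0,-2.4,0,0,0,-2,0,0,0,0,0], claw=0.62)

```text
clock: 3.35
ee_pos: [0.4354, 0.2618, 0.0466]
tool_rot: [[-0.149, 0.989, -0.001], [0.989, 0.149, -0.001], [-0.0, -0.001, -1.0]]
force: [-0.4, -0.9, 0.1]
opening: 0.0326
```

Run:
```python
from h import *
snap("side","g1",(230,200,390,340),4)
r=.1805;a=np.radians(4.45);h=np.array([.61,.288]);e=np.array([.989,.1495])
for t in range(0,121,10):
    b=a+np.radians(t); print(t,np.round(np.r_[h-r*np.cos(b)*e,.027+r*np.sin(b)]*100,1))
```

```text
0 [43.2 26.1  4.1]
10 [43.7 26.2  7.2]
20 [44.7 26.3 10.2]
30 [46.3 26.6 12.9]
40 [48.3 26.9 15.3]
50 [50.6 27.2 17.4]
60 [53.3 27.6 19. ]
70 [56.2 28.1 20.1]
80 [59.3 28.5 20.7]
90 [62.4 29.  20.7]
100 [65.5 29.5 20.2]
110 [68.4 29.9 19.1]
120 [71.1 30.3 17.6]
```

View pics/g1.png

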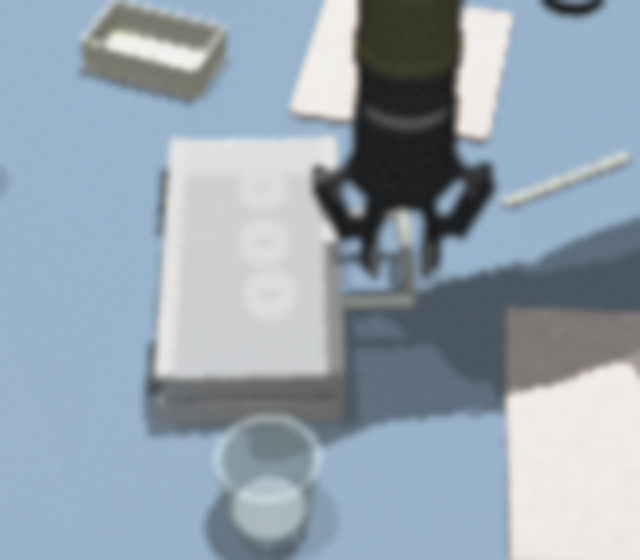

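The view shows the handle bar between the open fingers, so I close on it.

>>> carry_out(increments=[-0.3,0,-0.4,0,0,0,0,0,0,0,0,0,0,0,0,0,0,0,0,0], claw=1, grip_force=30)

```text
clock: 4.03
ee_pos: [0.4309, 0.2623, 0.0432]
tool_rot: [[-0.15, 0.989, -0.002], [0.989, 0.15, 0.001], [0.001, -0.002, -1.0]]
force: [-6.1, 0.7, 5.7]
opening: 0.0086
```

>>> carry_out(increments=[0.2,0,1.5,0,0.3,0.1,1.6,0,0.4,0,1.5,0,0.6,0.1,1.5,0,0.7,0.1,1.4,0,0.9,0.2,1.3,0,1.0,0.1,1.2,0,1.0,0.2,1.2,0,1.1,0.1,1.1,0,1.2,0.2,1.0,0,1.3,0.2,0.9,0,1.4,0.2,0.7,0])

```text
clock: 5.52
ee_pos: [0.533, 0.2775, 0.1944]
tool_rot: [[-0.15, 0.989, 0.0], [0.989, 0.15, 0.002], [0.002, 0.0, -1.0]]
force: [-6.6, 0.1, 10.0]
opening: 0.0088
```

>>> carry_out(increments=[1.4,0.2,0.5,0,1.5,0.3,0.5,0,1.5,0.2,0.3,0,1.6,0.2,0.3,0,1.6,0.2,0,0,1.5,0.3,0,0,1.6,0.2,-0.2,0,1.5,0.3,-0.3,0,1.5,0.2,-0.5,0,1.4,0.2,-0.6,0])

```text
clock: 6.78
ee_pos: [0.6854, 0.3001, 0.1931]
tool_rot: [[-0.15, 0.989, 0.002], [0.989, 0.15, 0.001], [0.0, 0.002, -1.0]]
force: [1.7, -0.2, 1.0]
opening: 0.0086
```

>>> carry_out(increments=[0,0,0,0,0,0,0,0,0,0,3,0,0,0,5,0,0,0,0,0,-4.5,-3.5,0,0,-4.5,-3.5,0,0,-4.7,-4,0,0,0,0,0,0], claw=0.5)

```text
clock: 7.9
ee_pos: [0.5419, 0.187, 0.2705]
tool_rot: [[-0.148, 0.989, -0.005], [0.989, 0.148, -0.002], [-0.001, -0.005, -1.0]]
force: [1.0, 0.5, -0.5]
opening: 0.043
```

Run:
```python
from h import *
snap("side","g2"); snap("top","g2t",(135,130,335,280),4)
im=cv2.imread("pics/g2_full.png")[160:330,190:390]
cv2.imwrite("pics/g2.png",np.vstack([cv2.resize(im,(600,300),interpolation=cv2.INTER_CUBIC),cv2.resize(cv2.imread("pics/g2t.png")[:400],(600,300))]))
```

```text
(no output)
```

View pics/g2.png

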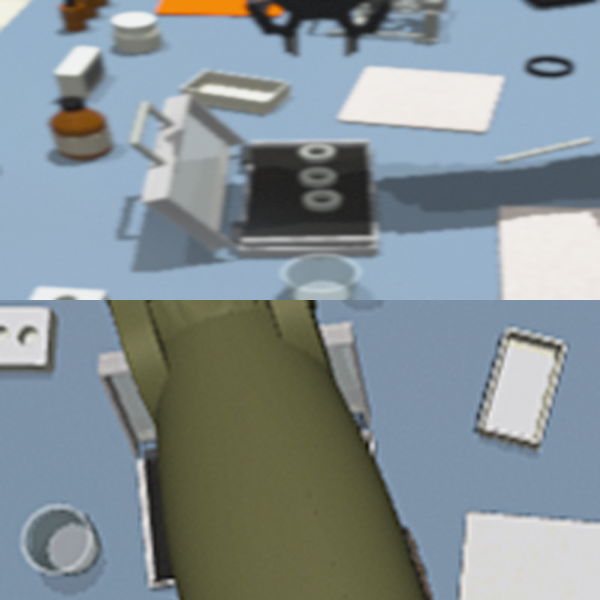

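The lid stays open by itself. The three rings lie at side pixels (296,246), (296,260) and (297,273).

Run:
```python
from h import *
for q in [(296,246.1),(296,260.3),(297,273.3)]: print(w("side",*q,.037))
for P in [(.548,.191,.037),(.539,.248,.037),(.531,.305,.037)]: print(p("side",P))
```

```text
[0.54759837 0.19005567 0.037     ]
[0.5382475  0.25113209 0.037     ]
[0.52732425 0.30309186 0.037     ]
[295.8 246.3]
[295.9 259.5]
[295.7 273.7]
```

>>> carry_out(increments=[0.6,0.4,-4,0,0,0,-5,0,0,0,-5,0,0,0,-4,0,0,0,-2,0,0,0,-1.5,0,0,0,0,0], claw=0.4)

```text
clock: 8.88
ee_pos: [0.5535, 0.1944, 0.0554]
tool_rot: [[-0.15, 0.989, -0.001], [0.989, 0.15, -0.0], [-0.0, -0.001, -1.0]]
force: [0.2, 0.1, 1.6]
opening: 0.0513
```

>>> carry_out(increments=[-0.5,-0.3,-0.5,0,0,0,-0.4,0,0,0,0,0])

```text
clock: 9.25
ee_pos: [0.5485, 0.191, 0.0476]
tool_rot: [[-0.15, 0.989, 0.0], [0.989, 0.15, 0.0], [0.0, 0.0, -1.0]]
force: [0.2, 0.2, 0.4]
opening: 0.0514
```

>>> carry_out(increments=[0,0,0,0,0,0,0,0,0,0,0,0,0,0,0,0], claw=1, grip_force=50)

```text
clock: 9.75
ee_pos: [0.5489, 0.1912, 0.048]
tool_rot: [[-0.15, 0.989, 0.001], [0.989, 0.15, 0.0], [0.0, 0.001, -1.0]]
force: [-1.5, -0.6, 5.4]
opening: 0.0326
```

>>> carry_out(increments=[0,0,2,0,0,0,4,0,0,0,0,0,0,0,0,0])

```text
clock: 10.25
ee_pos: [0.5481, 0.191, 0.1068]
tool_rot: [[-0.15, 0.989, -0.0], [0.989, 0.15, -0.0], [-0.0, -0.0, -1.0]]
force: [-0.3, -0.4, -0.3]
opening: 0.0339
```

Run:
```python
from h import *
snap("side","g3",(230,190,390,310),4)
```

```text
(no output)
```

View pics/g3.png

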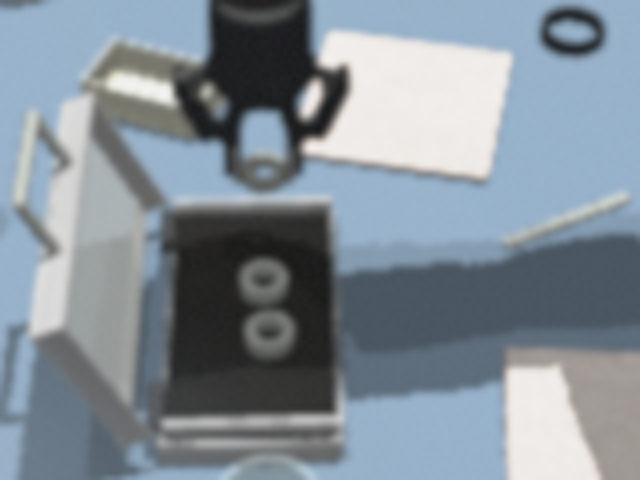

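The ring is held level between the fingers, at crop (265,170).

>>> carry_out(increments=[-1.5,-4.1,0,0,-1.5,-4.1,0,0,-1.5,-4.1,0,0,-1.5,-4.1,0,0,-1.5,-4.1,0,0,-1.6,-4.1,0,0,0,0,-3,0,0,0,-2.5,0,0,0,-1,0,0,0,0,0,0,0,0,0])

```text
clock: 11.68
ee_pos: [0.458, -0.0548, 0.0428]
tool_rot: [[-0.15, 0.989, 0.001], [0.989, 0.15, -0.0], [-0.0, 0.001, -1.0]]
force: [0.6, 0.5, 0.0]
opening: 0.0329
```

>>> carry_out(increments=[0,0,-0.6,0,0,0,-0.4,0,0,0,0,0,0,0,0,0])

```text
clock: 12.18
ee_pos: [0.4574, -0.055, 0.0323]
tool_rot: [[-0.15, 0.989, 0.0], [0.989, 0.15, -0.0], [-0.0, 0.0, -1.0]]
force: [0.9, -0.4, -0.3]
opening: 0.0326
```

>>> carry_out(increments=[0,0,-0.1,0,0,0,0,0])

```text
clock: 12.42
ee_pos: [0.4574, -0.055, 0.0313]
tool_rot: [[-0.15, 0.989, 0.0], [0.989, 0.15, -0.0], [-0.0, 0.0, -1.0]]
force: [0.2, -0.0, -0.3]
opening: 0.0329
```

>>> carry_out(increments=[0,0,0,0,0,0,0,0,0,0,0,0,0,0,3,0,0,0,4,0,1.3,5,1,0,1.3,5,0,0,1.3,5,0,0,1.4,5,0,0,1.4,5,0,0,1.4,5.5,0,0,0,0,0,0], claw=0.4)

```text
clock: 13.92
ee_pos: [0.5393, 0.2538, 0.1112]
tool_rot: [[-0.154, 0.988, 0.001], [0.988, 0.154, 0.001], [0.001, 0.002, -1.0]]
force: [-0.7, -1.5, 0.1]
opening: 0.0511
```

Run:
```python
from h import *
snap("top","g4",(280,190,360,270),7)
```

```text
(no output)
```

View pics/g4.png

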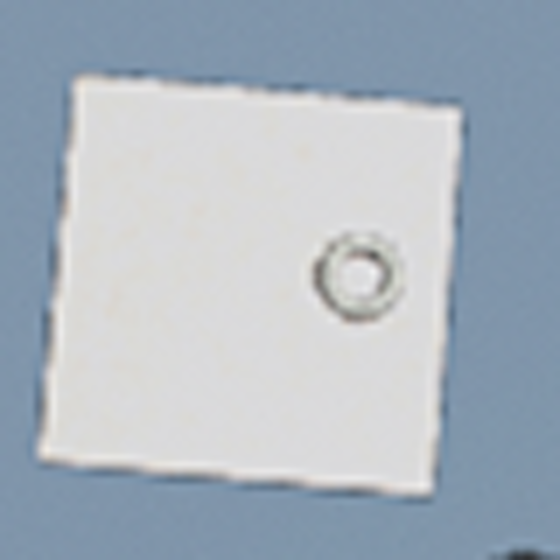

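The first ring lies flat on the plate at crop (358,275).

>>> carry_out(increments=[0,0,-2.5,0,0,0,-2,0,0,0,-1.2,0,0,0,-0.7,0,0,0,0,0])

```text
clock: 14.6
ee_pos: [0.5383, 0.2496, 0.0472]
tool_rot: [[-0.149, 0.989, -0.0], [0.989, 0.149, -0.0], [-0.0, -0.0, -1.0]]
force: [0.1, 0.2, 0.0]
opening: 0.0512
```

>>> carry_out(increments=[0,0,0,0,0,0,0,0,0,0,0,0,0,0,0,0], claw=1)

```text
clock: 15.1
ee_pos: [0.5392, 0.2503, 0.0483]
tool_rot: [[-0.15, 0.989, 0.002], [0.989, 0.15, 0.001], [0.0, 0.002, -1.0]]
force: [-0.4, 0.0, 6.6]
opening: 0.0328
```

>>> carry_out(increments=[0,0,2,0,0,0,4,0,0,0,0,0,0,0,0,0])

```text
clock: 15.6
ee_pos: [0.5382, 0.25, 0.1069]
tool_rot: [[-0.15, 0.989, -0.0], [0.989, 0.15, -0.0], [-0.0, -0.0, -1.0]]
force: [-0.2, -0.1, 0.2]
opening: 0.0328
```

>>> carry_out(increments=[-1.4,-4.3,0,0,-1.4,-4.3,0,0,-1.4,-4.3,0,0,-1.4,-4.3,0,0,-1.4,-4.3,0,0,-1.4,-4.3,0,0,0,0,-2.5,0,0,0,-2.5,0,0,0,-1.5,0,0,0,-0.7,0,0,0,-0.3,0,0,0,0,0])

```text
clock: 17.1
ee_pos: [0.4548, -0.0078, 0.0325]
tool_rot: [[-0.15, 0.989, 0.0], [0.989, 0.15, 0.0], [-0.0, 0.0, -1.0]]
force: [-0.3, 0.6, 0.3]
opening: 0.0325
```

>>> carry_out(increments=[0,0,0,0,0,0,0,0,0,0,0,0,0,0,3,0,0,0,4,0,1.2,5,1,0,1.2,5,0,0,1.2,5,0,0,1.2,5,0,0,1.3,5.5,0,0,1.3,5.6,0,0,0,0,0,0], claw=0.4)

```text
clock: 18.6
ee_pos: [0.5292, 0.307, 0.1122]
tool_rot: [[-0.154, 0.988, 0.001], [0.988, 0.154, 0.002], [0.001, 0.002, -1.0]]
force: [-1.8, -0.9, 0.5]
opening: 0.0512
```

Run:
```python
from h import *
snap("side","g5",(230,180,390,300),4)
```

```text
(no output)
```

View pics/g5.png

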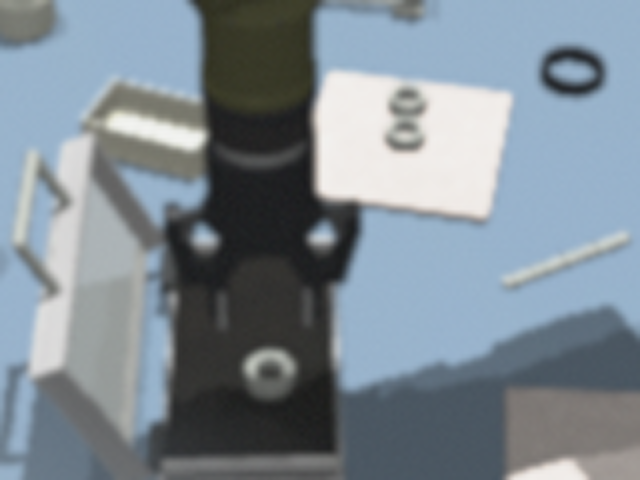

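Both rings are on the plate, at crop (407,102) and (405,136). The third is still at its place, at crop (269,374).

>>> carry_out(increments=[0,0,-2.5,0,0,0,-2,0,0,0,-1.2,0,0,0,-0.7,0,0,0,0,0])

```text
clock: 19.27
ee_pos: [0.5283, 0.3026, 0.0482]
tool_rot: [[-0.149, 0.989, -0.0], [0.989, 0.149, -0.0], [-0.0, -0.0, -1.0]]
force: [-0.5, -0.6, -0.1]
opening: 0.0513
```

>>> carry_out(increments=[0,0,0,0,0,0,0,0,0,0,0,0,0,0,0,0], claw=1)

```text
clock: 19.77
ee_pos: [0.5292, 0.3034, 0.0494]
tool_rot: [[-0.15, 0.989, 0.002], [0.989, 0.15, 0.001], [0.0, 0.002, -1.0]]
force: [-0.3, -0.8, 5.6]
opening: 0.0326
```

>>> carry_out(increments=[0,0,2,0,0,0,4,0,0,0,0,0,0,0,0,0])

```text
clock: 20.27
ee_pos: [0.5282, 0.3029, 0.1079]
tool_rot: [[-0.15, 0.989, -0.0], [0.989, 0.15, -0.0], [-0.0, -0.0, -1.0]]
force: [-0.3, 0.0, -0.8]
opening: 0.0329
```

>>> carry_out(increments=[-1.1,-4.4,0,0,-1.1,-4.4,0,0,-1.1,-4.4,0,0,-1.1,-4.4,0,0,-1.2,-4.4,0,0,-1.2,-4.3,0,0,0,0,-2.5,0,0,0,-2.5,0,0,0,-1.5,0,0,0,-0.7,0,0,0,-0.4,0,0,0,0,0])

```text
clock: 21.78
ee_pos: [0.4608, 0.0402, 0.0327]
tool_rot: [[-0.15, 0.989, 0.001], [0.989, 0.15, 0.0], [-0.0, 0.001, -1.0]]
force: [-0.7, 0.4, 0.6]
opening: 0.0327
```

>>> carry_out(increments=[0,0,0,0,0,0,0,0,0,0,0,0,0,0,3,0,0,0,4,0,0,0,3,0,4,-0.5,0,-6,4,-0.5,0,-6,4,-0.5,0,-6,4,-0.4,0,-6,0,0,0,0], claw=0.4)

```text
clock: 23.15
ee_pos: [0.6229, 0.0207, 0.1319]
tool_rot: [[0.266, 0.964, 0.001], [0.964, -0.266, -0.0], [0.0, 0.001, -1.0]]
force: [-0.7, 0.6, -0.4]
opening: 0.0516
```

Run:
```python
from h import *
print(arm.state()["joint_positions"])
snap("side","g6",(230,180,390,300),4)
```

```text
[ 1.90691782e+00  2.42527526e+01 -9.57725114e+00  5.60945759e+01
 -2.97580030e-03  1.07335232e+02]
```

View pics/g6.png

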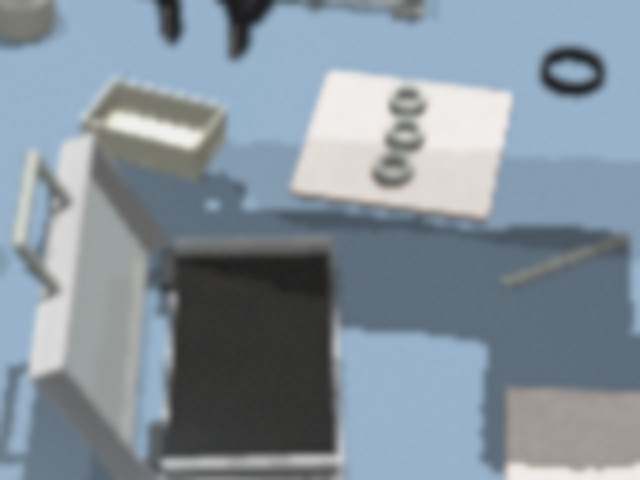

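All three rings lie side by side on the plate and the fixture is empty. The dish is unmoved at crop (155,128).

>>> carry_out(increments=[0.4,0,0,10,0.4,0,0,10,0.4,0,0,10,0.4,0,0,10,0.4,0,0,10,0.4,0,0,10,0.2,0,0,10,0,0,0,10,0,0,-2,10,0,0,-2,0.4,0,0,0,0], claw=0)

```text
clock: 24.58
ee_pos: [0.6437, 0.0211, 0.0908]
tool_rot: [[-0.966, 0.258, -0.004], [0.258, 0.966, -0.0], [0.004, -0.001, -1.0]]
force: [-0.6, -0.0, 0.9]
opening: 0.0855
```

>>> carry_out(increments=[0.3,0,-2,0,0,0,-2,0,0,0,-1,0,0,0,-0.8,0,0,0,0,0])

```text
clock: 25.2
ee_pos: [0.6492, 0.021, 0.0339]
tool_rot: [[-0.966, 0.259, -0.001], [0.259, 0.966, -0.0], [0.001, -0.0, -1.0]]
force: [0.2, 0.0, 0.0]
opening: 0.0857
```

>>> carry_out(increments=[0,0,0,0,0,0,0,0,0,0,0,0,0,0,0,0], claw=1, grip_force=40)

```text
clock: 25.7
ee_pos: [0.6502, 0.021, 0.0352]
tool_rot: [[-0.966, 0.259, 0.002], [0.259, 0.966, -0.0], [-0.002, 0.0, -1.0]]
force: [-0.9, 0.5, 5.4]
opening: 0.063
```

>>> carry_out(increments=[0,0,1,0,0,0,2,0,0,0,3,0,0,0,3,0,0,0,3,0,-4,-1.4,0,0,-4,-1.4,0,0,-4,-1.4,0,0,-4,-1.4,0,0,-4,-1.5,0,0,0,0,0,0])

```text
clock: 27.08
ee_pos: [0.446, -0.0504, 0.1542]
tool_rot: [[-0.966, 0.26, -0.003], [0.26, 0.966, 0.0], [0.002, -0.001, -1.0]]
force: [0.7, -0.5, -0.5]
opening: 0.0631
```

>>> carry_out(increments=[-1.8,-3.6,0,3,-1.8,-3.6,0,3,-1.8,-3.6,0,3,-1.8,-3.6,0,3,-1.9,-3.6,0,1.3,-1.9,-3.8,0,0,0,0,0,0,0,0,0,0])

```text
clock: 28.08
ee_pos: [0.3399, -0.2679, 0.1544]
tool_rot: [[-1.0, 0.03, 0.0], [0.03, 1.0, 0.0], [-0.0, 0.0, -1.0]]
force: [0.4, 0.1, -1.0]
opening: 0.0628
```

Run:
```python
from h import *
snap("side","g7",(260,100,420,220),4)
```

```text
(no output)
```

View pics/g7.png

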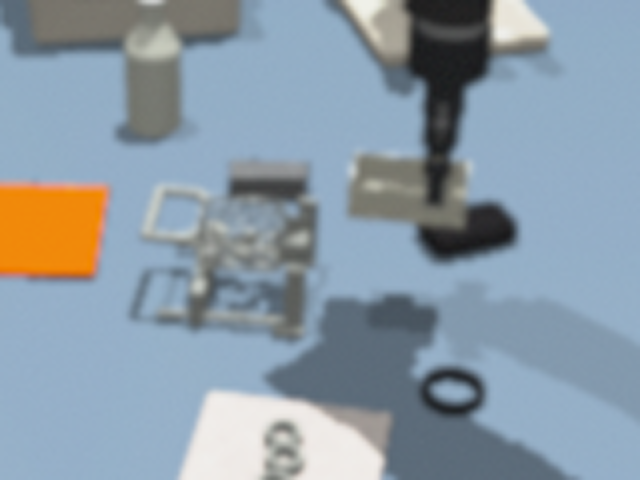

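The dish is held at crop (410,190), slightly front-low at most. It is clear in front of the stand, and the black object is clear of it too.

>>> carry_out(increments=[0,0,-3,0,0,0,-3,0,0,0,-3,0,0,0,-1.7,0,0,0,-0.6,0,0,0,0,0,0,0,0,0])

```text
clock: 29.0
ee_pos: [0.3402, -0.2682, 0.0421]
tool_rot: [[-1.0, 0.029, 0.001], [0.029, 1.0, -0.001], [-0.001, -0.001, -1.0]]
force: [0.4, 0.2, -1.1]
opening: 0.0628
```

>>> carry_out(increments=[1,0,0,0,1,0,0,0,1,0,0,0,1,-0.1,0,0,1,0,0,0,0.8,-0.1,0,0,0,0,0,0,0,0,-0.5,0,0,0,0,0])

```text
clock: 30.12
ee_pos: [0.3966, -0.2696, 0.0358]
tool_rot: [[-1.0, 0.03, -0.001], [0.03, 1.0, 0.001], [0.001, 0.001, -1.0]]
force: [0.1, 0.4, -1.4]
opening: 0.0627
```

>>> carry_out(increments=[0,0,-0.2,0,0,0,0,0])

```text
clock: 30.38
ee_pos: [0.397, -0.2698, 0.0352]
tool_rot: [[-1.0, 0.03, -0.0], [0.03, 1.0, 0.0], [0.0, 0.0, -1.0]]
force: [-4.0, 1.9, 11.5]
opening: 0.0628
```

>>> carry_out(increments=[0,0,0,0,0,0,0,0,0,0,0,0,0,0,2,0,-0.5,0,4,0,-0.5,0,5,0,0,0,5,0,0,5,0,-9,0,5,0,-9,0,5,0,-9,0,0,0,0], claw=0)

```text
clock: 31.75
ee_pos: [0.387, -0.1174, 0.1942]
tool_rot: [[-0.879, 0.477, -0.0], [0.477, 0.879, 0.001], [0.001, 0.0, -1.0]]
force: [0.2, -1.0, -0.9]
opening: 0.0854
```

Run:
```python
from h import *
snap("top","g8",(360,150,490,260),6); snap("side","g8s",(270,130,370,200),6)
a=cv2.imread("pics/g8.png")[:400];b=cv2.imread("pics/g8s.png")[:,:]
a=cv2.resize(cv2.imread("pics/g8.png"),(560,474))
```

```text
(no output)
```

View pics/g8.png

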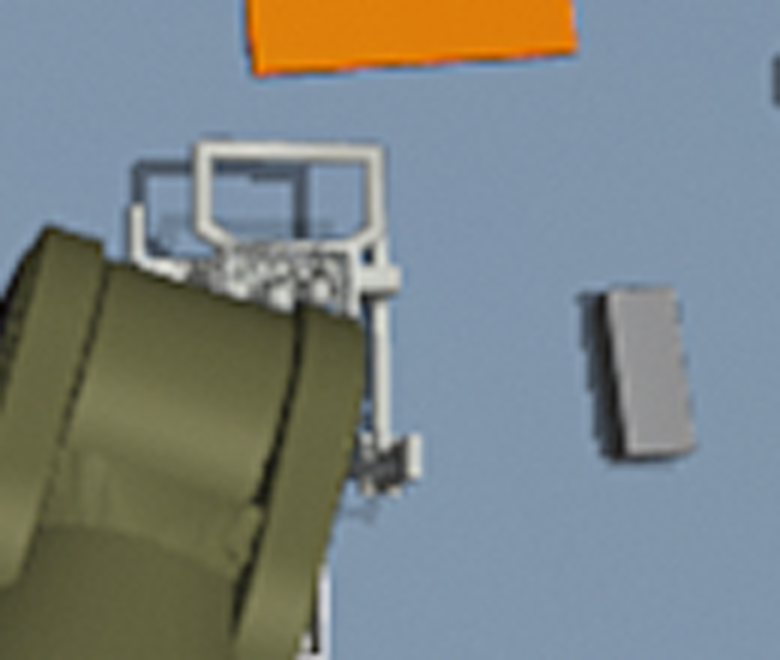

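>>> carry_out(increments=[3.2,-2.2,0,-9,3.2,-2.2,0,-9,3.2,-2.3,0,-9,3.2,-2.3,0,-9,3.2,-2.3,0,-9,3.2,-2.3,0,-9,3.1,-2.3,0,-9,0,0,0,0,0,0,0,0], claw=0.62)

```text
clock: 32.98
ee_pos: [0.6094, -0.2799, 0.1934]
tool_rot: [[0.029, 1.0, -0.002], [1.0, -0.029, 0.001], [0.001, -0.002, -1.0]]
force: [0.1, 0.3, 1.1]
opening: 0.0327
```

Run:
```python
from h import *
snap("top","g9",(330,160,490,280),4); snap("side","g9s",(270,120,390,210),5)
im=np.vstack([cv2.resize(cv2.imread("pics/g9.png"),(400,300)),cv2.resize(cv2.imread("pics/g9s.png"),(400,300))]);cv2.imwrite("pics/g9b.png",im)
```

```text
(no output)
```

View pics/g9b.png

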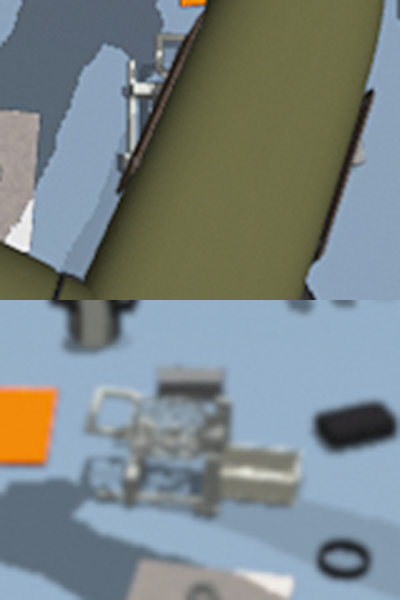

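Run:
```python
from h import *
print(p("side",(.3616,-.2385,.035)),p("side",(.3616,-.3025,.035)),p("side",(.3616,-.2385,0)))
e=np.array([.9996,-.029]);r=np.hypot(.152,.02);a=np.arctan2(.02,.152);h=np.array([.4586,-.2717])
for t in np.arange(0,1.26,.1): print(round(t,2),np.round(np.r_[h+r*np.cos(a+t)*e,.065+r*np.sin(a+t)]*100,1))
```

```text
[360.4 174. ] [361.  164.9] [359.8 181.3]
0.0 [ 61.1 -27.6   8.5]
0.1 [ 60.8 -27.6  10. ]
0.2 [ 60.4 -27.6  11.5]
0.3 [ 59.8 -27.6  12.9]
0.4 [ 59.1 -27.6  14.3]
0.5 [ 58.2 -27.5  15.5]
0.6 [ 57.3 -27.5  16.7]
0.7 [ 56.2 -27.5  17.8]
0.8 [ 55.  -27.4  18.8]
0.9 [ 53.7 -27.4  19.6]
1.0 [ 52.4 -27.4  20.4]
1.1 [ 51.  -27.3  21. ]
1.2 [ 49.5 -27.3  21.4]
```

The dish stands under the spout, matching the projected corners within 2 px.

>>> carry_out(increments=[0.1,0.4,-3,0,0,0,-3,0,0,0,-2.5,0,0,0,-1.5,0,0,0,-0.5,0,0,0,0,0])

```text
clock: 33.83
ee_pos: [0.6116, -0.275, 0.0899]
tool_rot: [[0.029, 1.0, 0.001], [1.0, -0.029, -0.0], [-0.0, 0.001, -1.0]]
force: [1.1, 0.4, 0.3]
opening: 0.0323
```

>>> carry_out(increments=[0,0,0,0,0,0,0,0,0,0,0,0,0,0,0,0,0,0,0,0], claw=1, grip_force=40)

```text
clock: 34.45
ee_pos: [0.6115, -0.2753, 0.0905]
tool_rot: [[0.029, 1.0, 0.001], [1.0, -0.029, -0.001], [-0.001, 0.001, -1.0]]
force: [-3.2, 0.1, 5.7]
opening: 0.0084
```

>>> carry_out(increments=[-0.1,0,0.7,0,-0.2,0,0.8,0,-0.2,0,0.7,0,-0.2,0,0.8,0,-0.3,0,0.7,0,-0.3,0,0.7,0,-0.3,0,0.7,0,-0.4,0,0.7,0,0,0,0,0,0,0,0,0])

```text
clock: 35.7
ee_pos: [0.5926, -0.275, 0.1482]
tool_rot: [[0.029, 1.0, 0.003], [1.0, -0.029, -0.0], [-0.0, 0.003, -1.0]]
force: [5.9, -0.2, 0.1]
opening: 0.0086
```

>>> carry_out(increments=[-0.2,0,0.3,0,-0.2,0,0.3,0,-0.2,0.1,0.3,0,-0.3,0,0.3,0,-0.2,0,0.3,0,-0.2,0,0.3,0,-0.2,0,0.3,0,-0.3,0,0.3,0,0,0,0,0,0,0,0,0,0,0,0,0,0,0,0,0])

```text
clock: 37.2
ee_pos: [0.5757, -0.2747, 0.1728]
tool_rot: [[0.029, 1.0, 0.005], [1.0, -0.029, -0.002], [-0.002, 0.005, -1.0]]
force: [7.2, -1.5, 3.4]
opening: 0.0085
```

>>> carry_out(increments=[-0.3,0,0.3,0,-0.3,0,0.3,0,-0.2,0,0.2,0,-0.3,0,0.3,0,0,0,0,0,0,0,0,0,-0.3,0,0.3,0,-0.3,0,0.2,0,-0.3,0.1,0.3,0,-0.3,0,0.2,0,0,0,0,0,0,0,0,0])

```text
clock: 38.7
ee_pos: [0.5534, -0.2743, 0.195]
tool_rot: [[0.029, 1.0, 0.007], [1.0, -0.029, -0.003], [-0.003, 0.007, -1.0]]
force: [8.1, -2.9, 7.1]
opening: 0.0083
```

>>> carry_out(increments=[-0.3,0,0.2,0,-0.3,0,0.2,0,-0.3,0,0.2,0,-0.4,0,0.2,0,0,0,0,0,0,0,0,0,-0.3,0,0.2,0,-0.3,0,0.2,0,-0.3,0,0.2,0,-0.4,0,0.2,0,0,0,0,0,0,0,0,0])

```text
clock: 40.2
ee_pos: [0.527, -0.2739, 0.2112]
tool_rot: [[0.029, 1.0, 0.007], [1.0, -0.029, -0.003], [-0.002, 0.007, -1.0]]
force: [6.6, -1.1, 10.6]
opening: 0.0082
```

>>> carry_out(increments=[-0.4,0,0.2,0,-0.3,0,0.1,0,-0.4,0.1,0.2,0,-0.3,0,0.1,0,-0.4,0,0.1,0,-0.3,0,0.1,0,0,0,0,0,0,0,0,0,0,0,0,0,0,0,0,0])

```text
clock: 41.45
ee_pos: [0.5056, -0.2736, 0.2192]
tool_rot: [[0.03, 1.0, 0.006], [1.0, -0.03, -0.004], [-0.004, 0.006, -1.0]]
force: [5.3, -3.0, 10.9]
opening: 0.0084
```

Run:
```python
from h import *
snap("side","g10",(290,90,380,190),6)
```

```text
(no output)
```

View pics/g10.png

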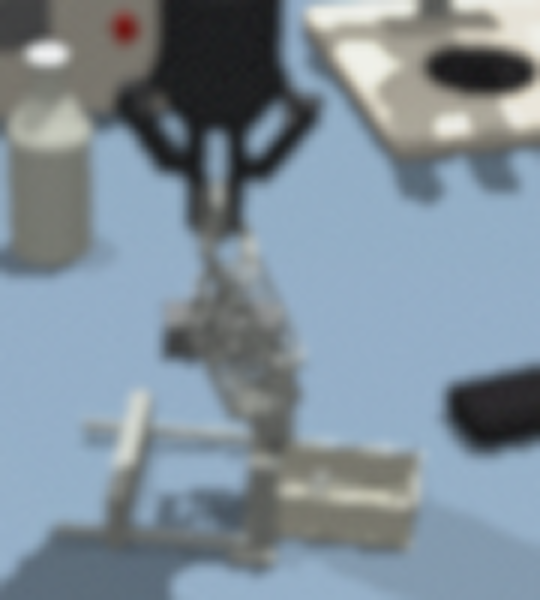

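The basket is tipped to about 1.13 rad with the dish under the spout. I go a little farther, wait, then lower it.

>>> carry_out(increments=[-0.3,0,0.1,0,-0.2,0,0,0,0,0,0,0,0,0,0,0,0,0,0,0,0,0,0,0,0,0,0,0,0,0,0,0,0,0,0,0,0,0,0,0,0,0,0,0,0,0,0,0])

```text
clock: 43.0
ee_pos: [0.5011, -0.2735, 0.2205]
tool_rot: [[0.029, 1.0, 0.007], [1.0, -0.029, -0.004], [-0.004, 0.007, -1.0]]
force: [5.6, -2.7, 12.6]
opening: 0.008
```

>>> carry_out(increments=[0.5,0,-0.1,0,0.7,0,-0.2,0,0.7,0,-0.3,0,0.7,-0.1,-0.3,0,0.7,0,-0.4,0,0.6,0,-0.4,0,0.7,0,-0.4,0,0.6,0,-0.4,0,0.6,0,-0.5,0,0.6,-0.1,-0.5,0,0.6,0,-0.6,0,0.5,0,-0.5,0])

```text
clock: 44.5
ee_pos: [0.5745, -0.2746, 0.1724]
tool_rot: [[0.029, 1.0, 0.002], [1.0, -0.029, -0.002], [-0.002, 0.002, -1.0]]
force: [3.1, -1.5, 5.1]
opening: 0.0083
```

>>> carry_out(increments=[0.5,0,-0.6,0,0.4,0,-0.6,0,0.5,0,-0.6,0,0.4,-0.1,-0.6,0,0.4,0,-0.6,0,0.4,0,-0.7,0,0.3,0,-0.7,0,0.3,0,-0.7,0,0,0,0,0])

```text
clock: 45.62
ee_pos: [0.6047, -0.275, 0.119]
tool_rot: [[0.03, 1.0, -0.002], [1.0, -0.03, 0.0], [0.0, -0.002, -1.0]]
force: [-1.0, -3.5, -1.9]
opening: 0.0082
```

>>> carry_out(increments=[0.2,0,-0.7,0,0.2,0,-0.7,0,0.2,0,-0.7,0,0.1,0,-0.7,0,0,0,0,0,0,0,0,0])

```text
clock: 46.38
ee_pos: [0.6114, -0.2751, 0.0913]
tool_rot: [[0.03, 1.0, -0.002], [1.0, -0.03, -0.0], [-0.0, -0.002, -1.0]]
force: [-2.9, -3.7, -1.3]
opening: 0.0087
```

>>> carry_out(increments=[0,0,0,0,0,0,0,0,0,0,0,0,0,0,2,0,0,0,5,0,0,0,5,0,1,5,3,0,1,5,0,0,1,5,0,0,1,5,0,0,1,5,0,0,0,0,0,0], claw=0.62)

```text
clock: 47.88
ee_pos: [0.6629, -0.021, 0.2423]
tool_rot: [[0.024, 1.0, 0.0], [1.0, -0.024, 0.001], [0.001, 0.0, -1.0]]
force: [0.1, -0.4, -0.1]
opening: 0.0324
```

>>> carry_out(increments=[0,5,0,0,0,5,0,0,0,5,0,0,0,5,0,0,0,0,0,0,0,0,0,0])

```text
clock: 48.62
ee_pos: [0.6624, 0.1742, 0.2422]
tool_rot: [[0.03, 1.0, -0.0], [1.0, -0.03, -0.001], [-0.001, -0.0, -1.0]]
force: [0.0, 0.1, -0.3]
opening: 0.0322
```

Run:
```python
from h import *
snap("top","g11",(290,160,450,280),5)
```

```text
(no output)
```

View pics/g11.png

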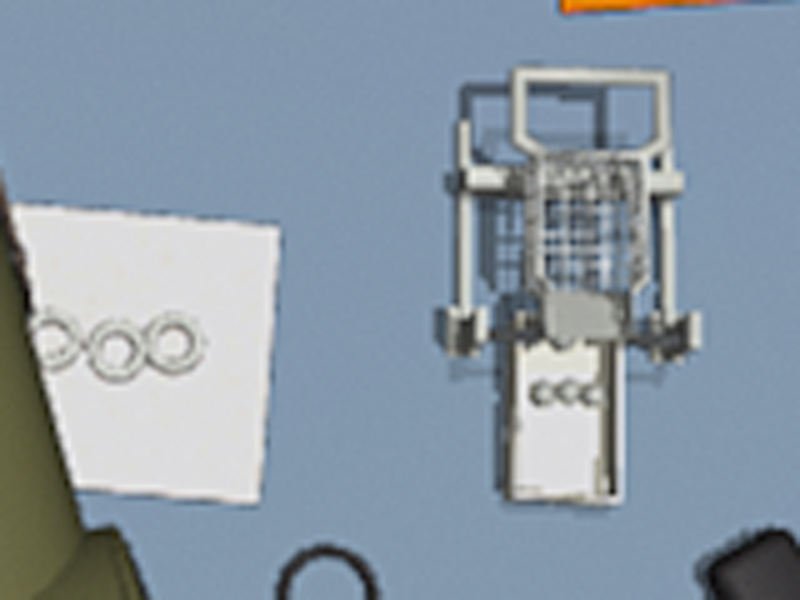

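>>> carry_out(increments=[-0.5,-5.5,0.5,0,-0.5,-5.5,0.5,0,-0.5,-5.5,0,0,-0.5,-5.5,0,0,-0.5,-5.5,0,0,-0.5,-5.5,0,0,-0.5,-5.5,0,0,-0.5,-5.5,0,0,-4.3,-3.2,0,0,-4.3,-3.2,0,0,-4.3,-3.2,0,0,-4.3,-3.2,0,0])

```text
clock: 50.18
ee_pos: [0.4475, -0.3951, 0.2526]
tool_rot: [[0.032, 0.999, 0.0], [0.999, -0.032, -0.001], [-0.001, 0.0, -1.0]]
force: [0.1, -0.7, -0.0]
opening: 0.0325
```

>>> carry_out(increments=[-4.3,-3.2,0,0,-4.3,-3.2,0,0,-4.3,-3.2,0,0,-4.3,-3.2,0,0,0,0,0,0,0,0,0,0])

```text
clock: 50.92
ee_pos: [0.2773, -0.5212, 0.2524]
tool_rot: [[0.032, 0.999, 0.0], [0.999, -0.032, 0.0], [0.0, 0.0, -1.0]]
force: [0.9, 0.5, 0.5]
opening: 0.0324
```

Run:
```python
from h import *
snap("top","h1"); snap("side","h1s")
T=cv2.imread("pics/h1_full.png");S=cv2.imread("pics/h1s_full.png");T0=cv2.imread("pics/t0_full.png")
c=lambda im,u,v,W,H,s:cv2.resize(im[v:v+H,u:u+W],(400,300),interpolation=cv2.INTER_CUBIC)
top=np.hstack([c(T,288,200,56,42,0),c(T,376,190,64,48,0)])
bot=np.hstack([c(S,300,190,56,42,0),c(T0,376,190,64,48,0)])
cv2.imwrite("pics/h2.png",np.vstack([top,bot]))
for P in[(.458,-.055,.018),(.4545,-.008,.018),(.461,.040,.018)]: print(p("top",P),p("side",P))
```

```text
[331.4 228.5] [331.2 204.8]
[315.7 229.5] [331.  213.2]
[299.8 227.1] [327.8 221.9]
```

View pics/h2.png

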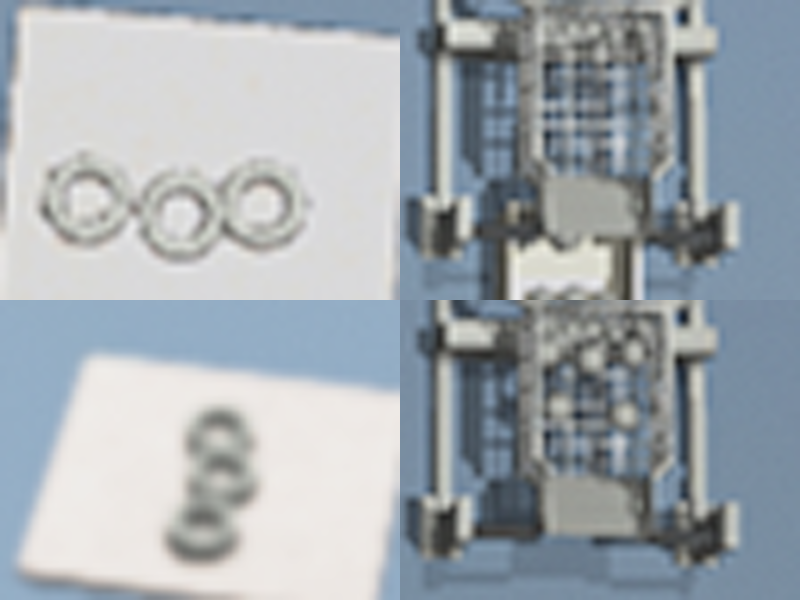

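Viewed: the rings are flat and two touch, so a nudge moved them after placing. The basket shows no balls. Three balls are in mid-dish, and something round peeps out under the lip at (568,240). I check both numerically.

Run:
```python
from h import *
np.set_printoptions(precision=4,suppress=True)
T=cv2.imread("pics/h1_full.png")
g=cv2.cvtColor(T[200:250,286:346],cv2.COLOR_BGR2GRAY);G=cv2.resize(g,None,fx=8,fy=8,interpolation=cv2.INTER_CUBIC)
c=cv2.HoughCircles(G,cv2.HOUGH_GRADIENT,1,60,param1=80,param2=18,minRadius=38,maxRadius=58)
for x,y,r in c[0][:5]: print("ring",w("top",286+(x-3.5)/8,200+(y-3.5)/8,.022),r/8*2*2.93)
print("ball?",w("top",402.9,227.5,.0105),w("top",402.9,227.5,.07))
print("lip",p("top",(.4586,-.2717,.065)),"far wall in",p("top",(.4686,-.27,.0105)))
np.set_printoptions(linewidth=250)
print(cv2.cvtColor(T[218:244,392:416],cv2.COLOR_BGR2GRAY))
S=cv2.imread("pics/h1s_full.png");print(p("side",(.455,-.27,.0105)),p("side",(.4586,-.2717,.065)))
print(cv2.cvtColor(S[152:182,318:350],cv2.COLOR_BGR2GRAY))
```

```text
ring [0.4519 0.0018 0.022 ] 37.211
ring [0.456  0.0393 0.022 ] 31.71725
ring [ 0.4583 -0.0346  0.022 ] 39.555
ball? [ 0.4646 -0.2723  0.0105] [ 0.4563 -0.2604  0.07  ]
lip [406.4 227. ] far wall in [402.1 226.2]
[[109  96  85  99  86 107 110 135 162 155 160 166 150 151 149 134 119 113 116  94  97  95  98  81]
 [ 77  82  78  87  82  82 109 155 167 165 163 163 164 164 168 160 150 152 146 120  94  98  83  73]
 [ 81  83  77  92  85  64  99 154 166 163 162 163 163 163 164 165 165 167 169 162 128 107  92  72]
 [ 82  80  74  90  89  74  98 161 172 164 164 164 163 165 164 164 166 165 168 173 149 111 101  68]
 [ 72 124 147 111 114  88  98 162 175 162 164 164 163 163 164 164 165 164 166 170 145 129 126  70]
 [ 66 132 157  98 102  83  99 162 176 161 163 162 163 161 163 163 162 164 165 168 141 119 118  69]
 [ 73 119 131  59  67  61  87 155 178 164 163 164 163 164 163 165 164 164 165 168 158 126  87  78]
 [ 71 105 118  69  72  63  71 146 180 164 166 164 163 163 163 165 164 165 164 166 171 150  95  93]
 [ 73  75  78  78  77  60  54 137 178 163 164 166 165 166 166 167 169 168 169 171 174 150 100 10
[... 4945 characters left out ...]
117 117 117 117 117 117 117 116 116 117 116]
 [142 139 130 126 132 137 144 150 137 114 103 102 102  99  94  92  93  98 107 116 119 118 120 121 119 118 117 116 117 117 116 116]
 [152 152 148 147 154 159 160 156 141 128 124 118 112 102  95  92  93  98 108 116 120 118 121 123 122 116 115 114 117 118 118 118]
 [148 147 145 148 153 160 163 159 154 154 150 140 128 109  95  91  92 100 112 120 122 120 121 121 117 113 112 115 116 119 120 118]
 [135 136 133 134 140 145 148 148 148 149 144 136 123 108  95  93  98 110 127 136 135 136 136 128 124 123 121 122 125 125 124 120]
 [126 130 131 130 133 137 141 138 137 132 126 120 113 107 104 106 117 129 142 150 149 151 153 150 147 147 147 147 148 147 144 136]]
```

Run:
```python
from h import *
a=cv2.imread("pics/g2_full.png").astype(int);b=cv2.imread("pics/h1s_full.png").astype(int);s=cv2.imread("pics/s0_full.png").astype(int)
d=lambda x,y,r:np.abs(x-y)[r[1]:r[3],r[0]:r[2]].mean().round(1)
print("lid vs open",d(a,b,(235,210,270,300)),"lid vs shut",d(s,b,(235,210,270,300)),"beaker",d(s,b,(280,300,315,340)))
t0=cv2.imread("pics/t0_full.png").astype(int);t=cv2.imread("pics/h1_full.png").astype(int)
print("slidebox",d(t0,t,(455,192,480,232)),"handle",d(t0,t,(385,170,430,185)),"beaker",d(t0,t,(140,195,170,225)))
print(arm.state()["clock"]); arm.hand_in()
```

```text
lid vs open 10.0 lid vs shut 30.0 beaker 8.2
slidebox 6.8 handle 7.4 beaker 7.1
51.025
the job is handed in; nothing more can be done
```

I opened the lid, laid the three rings on the inspection plate, put the catch dish under the spout, tipped the basket and let it back down. I handed the job in at 51 s; it gives no verdict, so what follows rests on my own last pictures.

- **Lid:** it was let go at about 1.9 rad and stays open. The last side picture matches the open view far better than the shut one.
- **Rings:** all three lie flat, with centres within about 50 mm of the plate's middle. After I placed them, one was nudged about 2 cm and now touches its neighbour; I left it, since all three still lie flat within limits.
- **Dish:** after I set it down, its corners matched the planned spot within 2 pixels (about 5 mm).
- **Balls:** I counted four in the basket at the start. It was tipped to about 1.17 rad and looks empty now. Three balls are plainly in the dish. The fourth I could only see in part, under the lip against the dish's end wall, so that one is less certain. A fifth ball hidden at the start cannot be ruled out.
- **Basket, beaker and slide box:** the basket's handle is back at its starting pixel, so the basket is level. The beaker and slide box show no shift in a pixel comparison with the first pictures.
- **Robot:** the gripper ended clear of everything, 25 cm above the bench. No wrist reading I printed passed about 15 N.

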